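Bolt the sample lock box

TASK

Lock the blue sample box with its barrel bolt: lift the red-knobbed handle out of its notch, slide the bolt along until you feel the brass catch stop it, and drop the handle fully down into the notch there, then let go. The catch is adjustable and its setting is unknown, so feel for the stop and never force the handle against the rail or the catch. Leave the loose things round the box where they stand.

Things in the scene. Friction and masses are not known exactly. Their poses are not given: they have to be found in the camera images.
- case: blue lock box, 170 (x) x 260 (y) x 95 mm high, fixed. Origin: centre of its underside; z up, front (to the robot) -x, +y its left seen from the robot. On top near the front edge a barrel bolt, its 14 mm steel rod along y, is to be shot towards -y into the keeper on the aluminium flap. A carry handle stands out 20 mm at the left end
- bolt_axis (a point): fixed point on the axis of the bolt rod, level with the middle of the start notch, 16 mm above the box's top, 31 mm behind its front face; axes as the box's (the bolt slides along -y, the handle turns about y)
- rail: upright notched rail, 6 mm thick, along y on the box's top, 18 mm in front of the rod axis; it carries the brass catch (25 mm in front of the axis). Origin on the box's top under the middle of the start notch; axes as the box's. A post bounds the start notch on its +y side; lands between the notches hold the stem up at 0.55 rad or more. Do not press the handle on rail or catch with over 15 N
- handle: the bolt's handle: an 8 mm steel stem from the rod towards the robot, ending in the red knob. Origin on the rod axis, amid the stem; its -x points to the knob. It slides with the bolt and turns about y. Both notches are 11 mm wide (1.5 mm play each side of the stem)
- knob (a point): centre of the red knob, a cylinder 18 mm thick and 22 mm long lying along the box's y: its flat ends face +y and -y and can be pinched from above. 66 mm from the rod axis; when down, 111 mm above the bench, in free air 35 mm before the front face. Pinched at its flat ends it pivots between the fingers as the handle turns
- bolt (a joint): how far the bolt is shot (m): 0 with the stem mid start notch, growing to the box's -y. Sliding takes 1.5 to 2 N. The far notch is in the brass catch, its middle 0.046 to 0.080 from the start notch (its setting is not measured and stays put). The catch's rigid stop post at its far side stops the stem 1.5 mm past the notch's middle, at any handle angle
- handle_turn (a joint): handle angle (rad): 0 lying level in a notch, pointing at the robot (its own stop; it falls there by its weight when let go over a notch), growing as the knob is lifted, 0.95 at most; 0.65 to 0.8 clears the lands with room to spare
- tip_box: blue box of pipette tips with clear lid, 91x118x72 mm, loose; bystander. Origin: centre of its underside, as for all bystanders
- bottle: clear plastic bottle, 55 mm wide, 112 mm high, loose; bystander
- dropper_bottle: brown dropper bottle, 38 mm wide, 108 mm high, loose; bystander
- beaker: beaker with milky filling, 89 mm wide, 108 mm high, loose; bystander
- crucible: white porcelain crucible, 43 mm wide, 32 mm high, loose; bystander
- stopper: red rubber stopper, 22 mm wide, 24 mm high, loose; bystander

How it is judged:
On the way, in this order (a step that is already met when the one before it is completed fails the run):
1. the handle is lifted out of the start notch (value of joint handle_turn above 0.45 rad and value of joint bolt below 0.03 m), for 0.1 s.
2. the bolt is slid along towards the far notch with the handle raised (value of joint handle_turn above 0.3 rad and value of joint bolt above 0.04 m), for 0.1 s.
At the end, for the whole second after the job is handed in: The bolt is shot more than 40 mm and the handle lies down in the far notch (within 0.1 rad of level), at rest and let go (value of joint handle_turn below 0.1 rad and value of joint bolt above 0.04 m and linear speed of handle below 0.01 m/s); the robot touches nothing.
It fails at once if the handle is forced against the rail or its catch (more than 15 N) (contact force between handle and rail above 15 N).
It fails at once if a loose bystander is displaced by more than 30 mm (distance of any of tip_box, bottle, dropper_bottle, beaker, crucible, stopper from where it was at the start of the episode above 0.03 m).
It also fails if it takes over 64 s, if anything falls off the work surface, if the arm or the gripper's body presses on something with over 40 N, if the wrist force passes 120 N, or if a joint passes its speed limit or range.

ROBOT

A 6-joint arm with a two-finger parallel gripper is mounted at the origin on a cart in front of the work surface, level with it; the furniture and walls round the work are solid. World frame = base frame: x ahead of the robot, y to its left, z up, the work surface at z = 0. Lengths are in m, angles in rad, forces in N, time in s.
With the tool pointing down it reaches from about 0.3 to 0.85 m from the base axis. Payload 5.4 kg.
Tool frame: the origin (TCP) lies midway between the tips of the shut fingers; the grasp point (between the pads) lies 19 mm behind it; z points along the fingers, y is the line along which they close (so a half turn about z gives the same grasp; the last joint's range is limited). The gripper opens to 85 mm and grips with 20 to 120 N. Pads are 22 mm wide; open, the fingers measure 114 mm over their backs; the gripper's body (76 mm by 85 mm) begins 54 mm behind the grasp point. The pads swing forward as they close: fully open they stand 13 mm farther back than shut.
Start: joints at [0.937, 0.158, 1.597, -0, 1.386, -0.21], TCP at [0.236, 0.524, 0.197] pointing down, gripper open.
Joint ranges: [-2.91, 2.91], [-0.94, 2.29], [0.18, 2.7], [-1.29, 4.43], [0.17, 2.64], [-3, 3]. Speed limits (rad/s): [2.57, 2.57, 3.14, 3.14, 3.14, 3.14].

INTERFACE

Orientations are given as [roll, pitch, yaw] about the fixed x, y, z axes, in that order (R = Rz(yaw) Ry(pitch) Rx(roll)).
In Python, from workcell import manip gives the robot as it stands. The module is installed in compiled form; this text tells all that it offers. Calls block until the motion is done:
- manip.move_pose(position, orientation): joint-space move of the TCP to a pose.
- manip.move_straight(position, orientation=None, speed=0.15, guard=None): straight line of the TCP; orientation=None keeps the orientation; speed is the mean speed in m/s. With guard (N) it stops when the force on the tool has changed by that much, and returns True; else False.
- manip.set_joints(angles): joint-space move.
- manip.set_gripper(opening, squeeze=None): opening from 0.0 (shut) to 1.0 (fully open); squeeze is the grip in N (None keeps the last); returns when the fingers have stopped.
- manip.sleep(seconds).
- manip.ik(position, orientation): joint angles nearest the present ones, or None.
- manip.get_obs(): the state.
- manip.camera(name): name is "scene" or "top"; returns (picture, depth): 400x640x3 uint8, red, green, blue; 400x640 float32, m along the optical axis (not along the pixel's ray), 0 where there is no reading.
- manip.camera_params(name): a dict with "mtx" (3x3 intrinsics, pixels), "R" (3x3) and "t" (3): a world point X has camera coordinates R X + t. Camera axes: x right, y down, z forward; pixel columns grow to the right and rows downward; lengths in m; the calibration is good to about 2 mm. A picture is of the moment at which its call begins. camera_params takes no time and is no camera call.
A pose or a line that the arm cannot do raises manip.Unreachable and nothing moves.
- manip.close_job(): hands the job in; it is judged then, once.
Trained networks look in the newest picture that a camera, given by its name, has taken for a name from the list of things; names that differ only in an ending like _2 or _b are one class to them, and where a whole thing is asked for, a point or a joint stands for the part that bears it (a point fixed in the world has none). Each returns a list of dicts, best first, with "p" (0 to 1); they miss things now and then, are a little off and sometimes report something else, mostly with a low value. They report only what shows in the picture. A call takes as long as a camera call.
- manip.masks_of(camera, query): "mask" (400x640 bool, what is visible of it) and "bbox" ([centre column, centre row, width, height] in pixels, round what is visible of it).
The state is a dict: "clock": time; "qpos": joint angles; "joint_velocities": joint speeds; "joint_efforts": joint torques, N m; "tcp_pos": TCP position; "orientation": TCP orientation; "wrist_force": force on the tool from outside, world axes, zero at the start; "ft_torque": the same for the moment, N m; "gripper_width": opening from 0.0 (shut) to 1.0 (fully open); "finger_force": force on a finger pad.
Only numpy, scipy, OpenCV 4.12 (cv2) and the standard library are available. Lean on these libraries where they do the work, as an engineer would, in place of code of your own. Each camera call takes 0.05 s, during which the arm holds its last target. There are 200 camera calls.

## Working session

There is one attempt and no reset: what is moved stays moved. The work goes in short steps, each a Python script; the robot and the scene stay as the last script left them, time stands still between calls to the robot, and variables do not carry over. Pictures are saved under pics/ and viewed, at most 10 in all, crops included, and the job is handed in when it is done.

```bash
mkdir -p pics
cat > h.py <<'E'
import numpy as np, cv2
from workcell import manip
def cloud(cam, d):
    p=manip.camera_params(cam); K,R,t=map(np.array,(p["mtx"],p["R"],p["t"]))
    v,u=np.mgrid[:400,:640]
    c=np.stack([(u-K[0,2])/K[0,0]*d,(v-K[1,2])/K[1,1]*d,d],-1)
    return (c-t.ravel())@R
E
python3 - <<'E'
from h import *
for c in ("scene","top"):
    im,d=manip.camera(c); P=cloud(c,d); np.savez(f"{c}.npz",im=im,d=d,P=P)
    cv2.imwrite(f"pics/{c}0.png",im[:,:,::-1])
    for q in ("case","knob","handle","rail"):
        for r in manip.masks_of(c,q)[:2]:
            m=r["mask"]&(d>0); X=P[m]
            print(c,q,round(r["p"],2),np.round(r["bbox"]),m.sum(),np.round(np.median(X,0),3) if len(X) else '',np.round(np.percentile(X,[2,98],axis=0),3).tolist() if len(X) else '')
            np.save(f"{c}_{q}.npy",r["mask"]) if r is not None else 0
o=manip.get_obs();print(o["clock"],o["orientation"],o["wrist_force"])
E
```

```text
scene case 0.8 [365. 204.  97.  72.] 4519 [ 0.599 -0.068  0.087] [[0.541, -0.141, 0.01], [0.724, 0.129, 0.12]]
scene case 0.48 [330. 178.  28.   7.] 100 [0.559 0.095 0.114] [[0.531, 0.084, 0.001], [0.713, 0.371, 0.122]]
scene handle 0.61 [365. 204.  98.  67.] 4408 [ 0.601 -0.07   0.088] [[0.541, -0.142, 0.012], [0.724, 0.119, 0.12]]
scene rail 0.71 [340. 181.  13.  23.] 175 [0.569 0.028 0.112] [[0.561, -0.006, 0.097], [0.597, 0.106, 0.137]]
top case 0.73 [311. 164. 102.  72.] 5383 [0.638 0.002 0.097] [[0.547, -0.129, 0.022], [0.732, 0.134, 0.122]]
top knob 0.47 [280. 184.  14.  30.] 145 [0.576 0.096 0.117] [[0.534, 0.084, 0.087], [0.615, 0.11, 0.125]]
top rail 0.49 [293. 179.  39.  15.] 151 [0.576 0.041 0.115] [[0.563, -0.003, 0.099], [0.591, 0.107, 0.139]]
0.5 [-3.14144787e+00 -6.67586571e-05  2.71782130e+00] [ 0.57941391 -0.40065768 -0.2433165 ]
```

Run:
```python
from h import *
a=np.load("top.npz"); b=np.load("scene.npz")
x=cv2.resize(a["im"][110:230,220:380],(800,600),interpolation=cv2.INTER_CUBIC);cv2.imwrite("pics/topc.png",x[:,:,::-1])
for n,z in (("top",a),("scene",b)):
    im=z["im"].astype(int);P=z["P"]
    red=(im[...,0]>110)&(im[...,1]<80)&(im[...,2]<80)&(P[...,2]>0.09)&(P[...,2]<.14)
    k,l,s,c=cv2.connectedComponentsWithStats(red.astype(np.uint8))
    for i in range(1,k):
        if s[i,4]>5: X=P[l==i];print(n,s[i],X.mean(0).round(4),X.min(0).round(3),X.max(0).round(3))
# case orientation from top face
m=np.load("top_case.npy");P=a["P"];m&=abs(P[...,2]-.095)<.006
print(cv2.minAreaRect((P[m][:,:2]*1000).astype(np.float32)))
```

```text
top [273 191   8   6  42] [0.5401 0.1016 0.1188] [0.533 0.093 0.109] [0.548 0.114 0.126]
scene [314 175   7   8  40] [0.5376 0.0965 0.1148] [0.53  0.089 0.104] [0.545 0.111 0.123]
((645.3553466796875, -4.2637939453125), (261.9591979980469, 169.57484436035156), 80.17201232910156)
```

View pics/scene0.png

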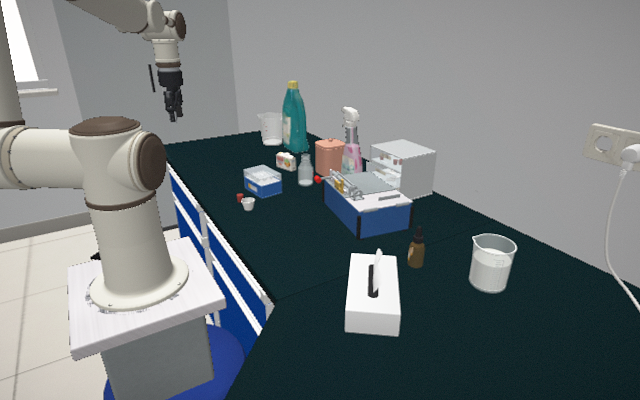

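```bash
sleep 1
```

```text
(no output)
```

View pics/topc.png

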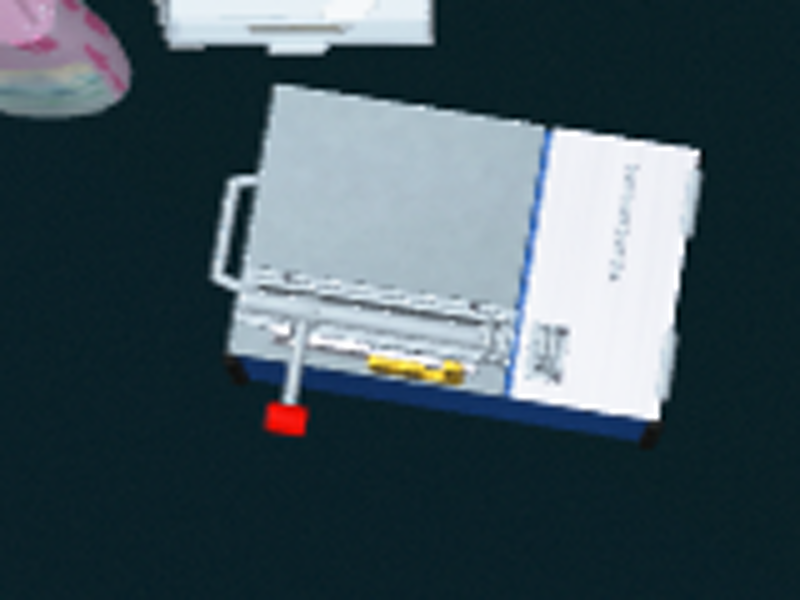

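The scene view shows the blue box near (365,204) and the red knob near (318,179). The top crop shows the knob at about (286,419), which is full-image (277,194). The bolt runs along the box front, the brass catch is to its right, and the space around the knob is free. The box is yawed about -9.8°.

Run:
```python
from h import *
p=manip.camera_params("top");K,R,t=map(np.array,(p["mtx"],p["R"],p["t"]));C=-R.T@t.ravel()
d=R.T@np.linalg.inv(K)@[276.7,193.3,1]; k=C+d*(.115-C[2])/d[2]
print("cam",C.round(3),"knob",k.round(4))
b=-.1716; O=[np.pi,0,b+np.pi]
manip.set_gripper(0.55,20)
manip.move_pose([k[0],k[1],.20],O)
o=manip.get_obs();print(o["clock"],o["tcp_pos"],o["qpos"].round(2) if hasattr(o["qpos"],"round") else o["qpos"],o["gripper_width"])
im,_=manip.camera("scene");x=cv2.resize(im[120:240,260:420],(800,600),interpolation=cv2.INTER_CUBIC);cv2.imwrite("pics/s1.png",x[:,:,::-1])
```

```text
cam [0.296 0.007 1.53 ] knob [0.5413 0.1027 0.115 ]
2.85 [0.54108182 0.10349322 0.20001251] [-0.03  0.09  1.66  0.    1.39 -1.43] 0.5474102832534921
```

View pics/s1.png

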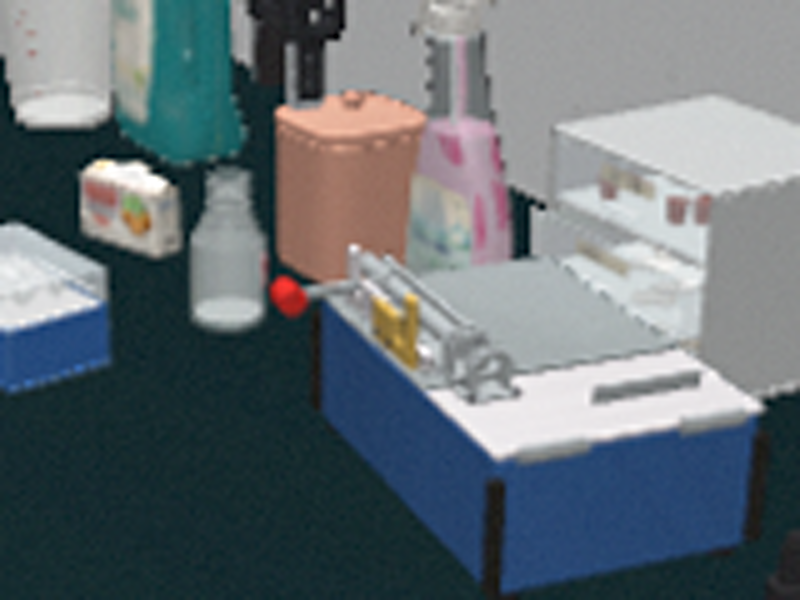

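The scene crop shows the knob at (290,297), which is full-image (318,179), and fingertips near (305,100). That looks high for a TCP only 85 mm above the knob, so I'll check by projection.

Run:
```python
from h import *
p=manip.camera_params("scene");K,R,t=map(np.array,(p["mtx"],p["R"],p["t"]))
for X in ([.541,.1035,.2],[.541,.1027,.111],[.541,.12,.2]):
    c=K@(R@X+t.ravel());print(X,(c[:2]/c[2]).round(1))
im,d=manip.camera("scene");print((-R.T@t.ravel()).round(2))
P=cloud("scene",d);print(P[125:146:3,321].round(3).tolist(), P[125:146:3,317].round(3).tolist())
im,d=manip.camera("top");x=cv2.resize(im[110:230,220:380],(640,480),interpolation=cv2.INTER_CUBIC);cv2.imwrite("pics/t1.png",x[:,:,::-1])
o=manip.get_obs();print(o["tcp_pos"],o["orientation"])
```

```text
[0.541, 0.1035, 0.2] [316.8 151. ]
[0.541, 0.1027, 0.111] [317.1 179. ]
[0.541, 0.12, 0.2] [314.  149.6]
[-0.03 -0.88  0.57]
[[0.525, 0.053, 0.291], [0.532, 0.064, 0.28], [0.538, 0.075, 0.268], [0.533, 0.066, 0.262], [0.536, 0.07, 0.252], [0.538, 0.074, 0.241], [0.721, 0.379, 0.126]] [[0.525, 0.075, 0.287], [0.524, 0.074, 0.278], [0.526, 0.076, 0.269], [0.526, 0.077, 0.26], [0.525, 0.075, 0.252], [0.524, 0.074, 0.244], [0.711, 0.392, 0.124]]
[0.5410978  0.10347731 0.19999846] [ 3.14147388e+00 -3.88748732e-05  2.97120563e+00]
```

View pics/t1.png

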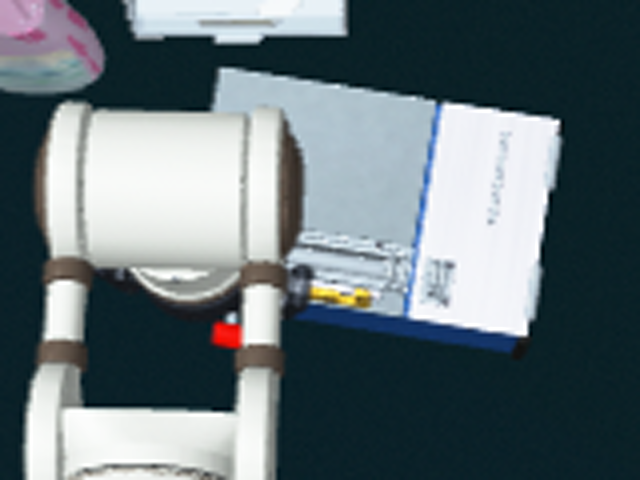

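The top view shows the wrist above the knob, with the knob at (227,335). In the scene depth the fingertips sit at about z=0.24, higher than the stated TCP. I'll go part way down and look.

Run:
```python
from h import *
print(manip.move_straight([.541,.1027,.125],speed=.06,guard=3))
o=manip.get_obs();print(o["clock"],o["tcp_pos"],o["wrist_force"])
im,d=manip.camera("scene");P=cloud("scene",d)
for c in (317,319,321,323): print(c,[(r,*P[r,c].round(3).tolist()) for r in range(155,186,3)])
x=cv2.resize(im[130:200,270:370],(800,560),interpolation=cv2.INTER_NEAREST);cv2.imwrite("pics/s2.png",x[:,:,::-1])
```

```text
False
4.4 [0.54141372 0.10270607 0.12553717] [-0.55791834  0.22529955  0.04960714]
317 [(155, 0.525, 0.075, 0.199), (158, 0.527, 0.079, 0.188), (161, 0.527, 0.079, 0.179), (164, 0.528, 0.081, 0.168), (167, 0.712, 0.395, 0.026), (170, 0.714, 0.398, 0.012), (173, 0.709, 0.39, 0.003), (176, 0.54, 0.101, 0.121), (179, 0.536, 0.094, 0.115), (182, 0.535, 0.093, 0.106), (185, 0.65, 0.289, 0.0)]
319 [(155, 0.528, 0.07, 0.199), (158, 0.53, 0.072, 0.189), (161, 0.529, 0.07, 0.181), (164, 0.53, 0.073, 0.171), (167, 0.711, 0.378, 0.031), (170, 0.71, 0.376, 0.02), (173, 0.709, 0.375, 0.008), (176, 0.699, 0.358, 0.003), (179, 0.542, 0.092, 0.114), (182, 0.538, 0.086, 0.108), (185, 0.656, 0.285, 0.001)]
321 [(155, 0.533, 0.066, 0.2), (158, 0.535, 0.069, 0.189), (161, 0.534, 0.068, 0.181), (164, 0.534, 0.068, 0.171), (167, 0.71, 0.361, 0.037), (170, 0.711, 0.363, 0.023), (173, 0.714, 0.367, 0.009), (176, 0.707, 0.355, 0.002), (179, 0.552, 0.098, 0.11), (182, 0.676, 0.304, 0.001), (185, 0.66, 0.278, 0.002)]
323 [(155, 0.54, 0.066, 0.199), (158, 0.538, 0.063, 0.191), (161, 0.539, 0.064, 0.181), (164, 0.541, 0.067, 0.17), (167, 0.71, 0.346, 0.042), (170, 0.713, 0.352, 0.027), (173, 0.715, 0.354, 0.013), (176, 0.716, 0.356, 0.0), (179, 0.697, 0.324, 0.003), (182, 0.582, 0.136, 0.081), (185, 0.583, 0.136, 0.07)]
```

View pics/s2.png

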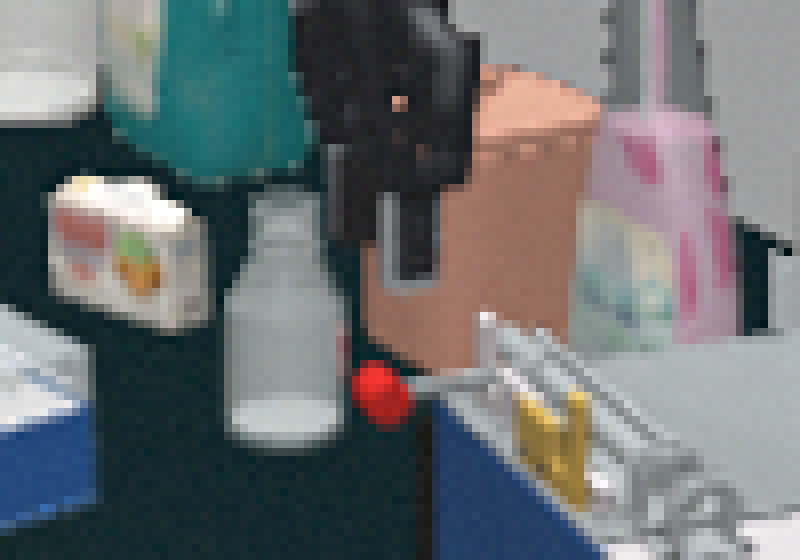

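The knob is at crop (383,392). The fingertips are at (350,240) and (410,290), straddling it but about 45 mm above, though the stated TCP height is only 14 mm above. The real tips are therefore about 38 mm behind the reported TCP. I'll descend by vision, guarded.

Run:
```python
from h import *
for z in (.09,.068):
    print(manip.move_straight([.541,.1027,z],speed=.04,guard=2.5))
    o=manip.get_obs();print(o["clock"],o["tcp_pos"],o["wrist_force"])
    im,d=manip.camera("scene");P=cloud("scene",d)
    m=(P[...,0]>.5)&(P[...,0]<.57)&(P[...,1]>.05)&(P[...,1]<.088)&(P[...,2]>.05)&(im.max(2)<110);m[:,340:]=0
    X=P[m];print("near tip lowest",X[X[:,2].argsort()[:4]].round(3).tolist())
x=cv2.resize(im[140:200,280:360],(800,600),interpolation=cv2.INTER_NEAREST);cv2.imwrite("pics/s3.png",x[:,:,::-1])
```

```text
False
5.475 [0.54132709 0.1026807  0.09036696] [ 0.22544283  0.32343906 -0.09434787]
near tip lowest [[0.569, 0.054, 0.053], [0.57, 0.05, 0.057], [0.57, 0.061, 0.066], [0.568, 0.054, 0.077]]
False
6.225 [0.54107735 0.10271207 0.06801034] [ 0.46726999  0.21427239 -0.11558259]
near tip lowest [[0.569, 0.055, 0.052], [0.57, 0.05, 0.064], [0.569, 0.05, 0.084], [0.569, 0.056, 0.085]]
```

View pics/s3.png

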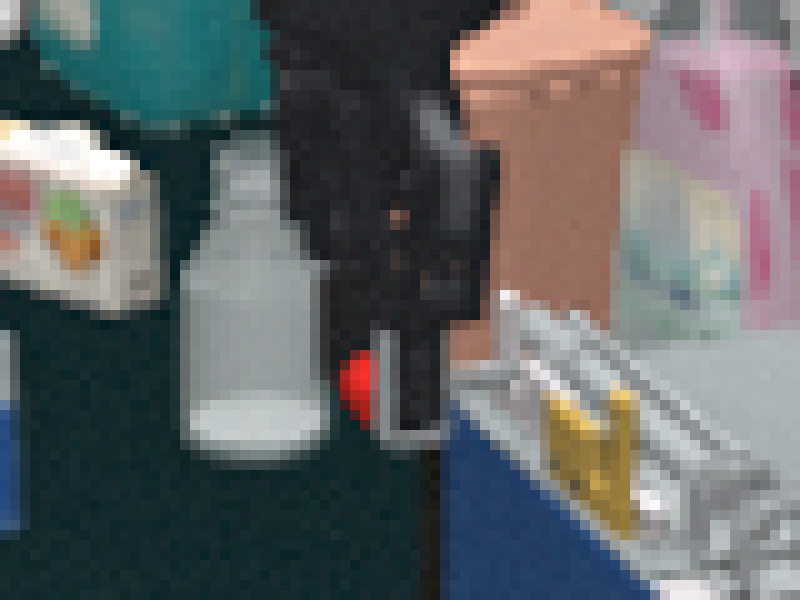

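The near fingertip is at crop (412,445), about 10 mm below the knob centre (380,387) once perspective is allowed for. I'll go 6 mm lower, narrow the fingers, centre by touch, then pinch gently.

```bash
cat >> h.py <<'E'
b=-.1716; ex=np.array([np.cos(b),np.sin(b),0]); ey=np.array([-np.sin(b),np.cos(b),0])
def st(tag=""):
    o=manip.get_obs(); f=np.array(o["wrist_force"]); print(tag,round(o["clock"],2),np.round(o["tcp_pos"],4),"f box",np.round([f@ex,f@ey,f[2]],1),"w",round(o["gripper_width"],3),"ff",np.round(o["finger_force"],1)); return o
E
python3 - <<'E'
from h import *
p=np.array([.543,.1023,.062])
manip.move_straight(p,speed=.03,guard=2.5); st()
manip.set_gripper(.42,20); st("narrow")
r=[]
for s in (1,-1):
    g=manip.move_straight(p+ey*s*.012,speed=.012,guard=1.8); o=st(g); r.append((np.array(o["tcp_pos"])-p)@ey)
    manip.move_straight(p,speed=.03)
print(r)
E
```

```text
6.63 [0.5428 0.1023 0.0617] f box [-0.5  0.3 -0.6] w 0.547 ff 0.0
narrow 6.9 [0.5431 0.1023 0.0621] f box [ 0.1 -0.8  0.2] w 0.421 ff 0.0
True 7.56 [0.5438 0.1094 0.0615] f box [-0.1 -0.6  0.4] w 0.419 ff 0.1
True 8.75 [0.541  0.0925 0.0616] f box [-0.4  1.6  0.2] w 0.419 ff 0.4
[np.float64(0.007085075202140555), np.float64(-0.009997394701991562)]
```

Run:
```python
from h import *
p=np.array([.543,.1023,.062])-ey*.0015
manip.move_straight(p,speed=.03)
for w in (.34,.30,.28): manip.set_gripper(w,20); st(w)
manip.set_gripper(.15,20); manip.sleep(.2); st("pinch")
```

```text
0.34 9.72 [0.5427 0.1008 0.062 ] f box [-0.7 -0.4 -0.4] w 0.336 ff 0.0
0.3 9.94 [0.5428 0.1008 0.062 ] f box [-0.5 -0.4  0.7] w 0.301 ff 0.0
0.28 10.16 [0.5427 0.1006 0.062 ] f box [-0.9 -1.3  0.5] w 0.284 ff 0.6
pinch 10.57 [0.5427 0.1008 0.0621] f box [-0.9 -1.7  2.2] w 0.25 ff 22.2
```

```bash
cat >> h.py <<'E'
def arc(p0,a0,a1,n,lim=12,speed=.04):
    """p0: TCP with handle level"""
    for a in np.linspace(a0,a1,n+1)[1:]:
        manip.move_straight(p0+ex*.066*(1-np.cos(a))+np.array([0,0,.066*np.sin(a)]),speed=speed)
        o=st(f"a={a:.2f}")
        if np.linalg.norm(o["wrist_force"])>lim: print("HIGH");return False
    return True
E
python3 - <<'E'
from h import *
p0=np.array([.543,.1023,.062])-ey*.0015
arc(p0,0,.74,6)
im,d=manip.camera("scene")
x=cv2.resize(im[140:200,280:360],(800,600),interpolation=cv2.INTER_NEAREST);cv2.imwrite("pics/s4.png",x[:,:,::-1])
E
```

```text
a=0.12 10.93 [0.5431 0.1007 0.0701] f box [ 0.5 -0.7 -1.6] w 0.25 ff 21.6
a=0.25 11.28 [0.5446 0.1005 0.0784] f box [ 0.7 -0.6 -0.5] w 0.249 ff 21.5
a=0.37 11.62 [0.5472 0.1001 0.0862] f box [-1.8 -0.6 -0.5] w 0.251 ff 21.2
a=0.49 11.97 [0.5507 0.0995 0.0937] f box [-2.1 -0.2 -0.7] w 0.249 ff 21.0
a=0.62 12.32 [0.5551 0.0987 0.1006] f box [-1.6 -1.  -1. ] w 0.249 ff 20.7
a=0.74 12.68 [0.5603 0.0978 0.1069] f box [-0.8 -0.7 -0.5] w 0.25 ff 20.4
```

View pics/s4.png

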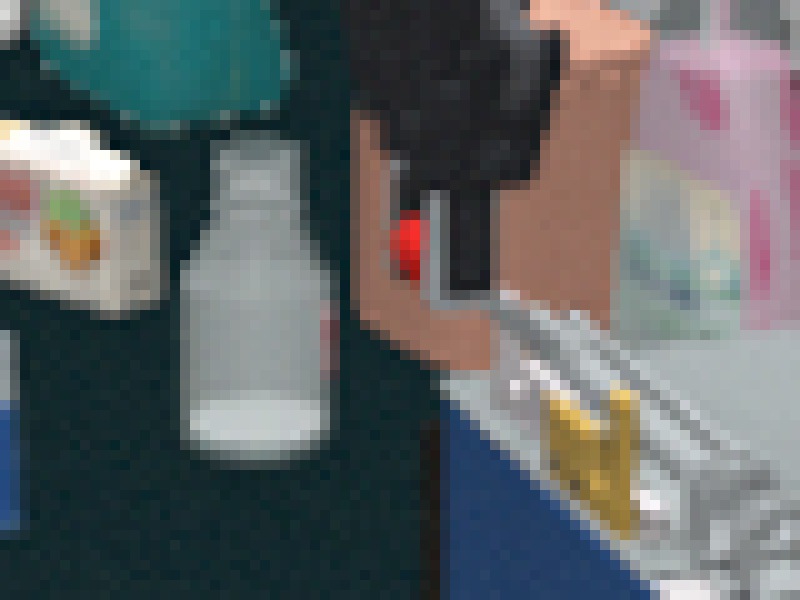

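The knob is lifted and still pinched, at crop (405,245). Now I'll slide until the stop is felt.

Run:
```python
from h import *
a=.74
p0=np.array([.543,.1023,.062])-ey*.0015
q=p0+ex*.066*(1-np.cos(a))+np.array([0,0,.066*np.sin(a)])
for s,v in ((.02,.03),(.040,.03),(.088,.012)):
    g=manip.move_straight(q-ey*s,speed=v,guard=5); o=st(g)
    print("travel",((q-np.array(o["tcp_pos"]))@ey).round(4))
    if g: break
```

```text
False 13.54 [0.5565 0.0775 0.1066] f box [ 2.4 -1.9 -0.8] w 0.255 ff 20.4
travel 0.0206
False 14.36 [0.5531 0.0578 0.1065] f box [ 4.8 -1.7 -2.5] w 0.252 ff 20.2
travel 0.0406
True 17.32 [0.5466 0.0188 0.1063] f box [0.6 0.5 3.1] w 0.25 ff 20.8
travel 0.0802
```

Run:
```python
from h import *
st()
im,d=manip.camera("scene")
x=cv2.resize(im[140:200,290:370],(800,600),interpolation=cv2.INTER_NEAREST);cv2.imwrite("pics/s5.png",x[:,:,::-1])
P=cloud("scene",d); i=im.astype(int)
m=(i[...,0]>110)&(i[...,1]<80)&(i[...,2]<80)&(P[...,2]>.09)&(P[...,2]<.2)&(abs(P[...,0]-.55)<.05)
print(m.sum(),P[m].mean(0).round(4))
```

```text
17.32 [0.5466 0.0188 0.1063] f box [0.6 0.5 3.1] w 0.25 ff 20.8
22 [0.5352 0.0163 0.1609]
```

View pics/s5.png

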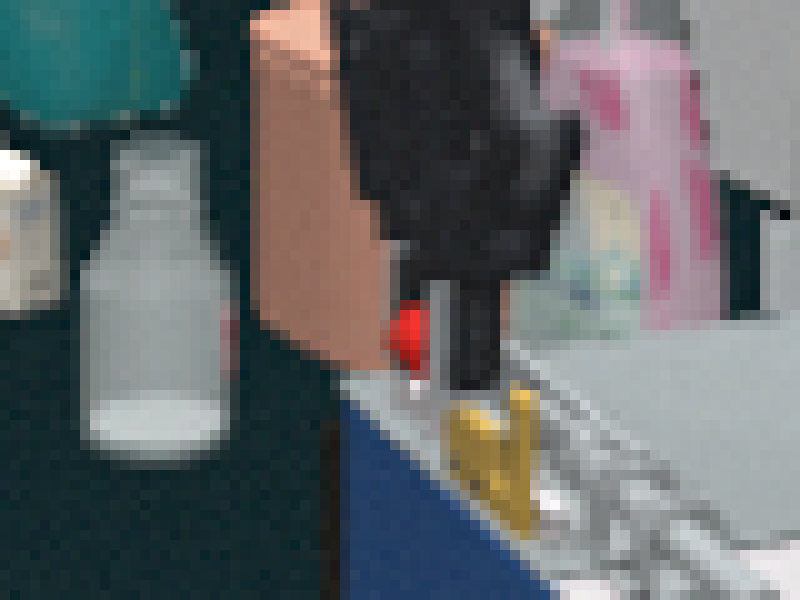

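The knob is still pinched at crop (410,340), with the stem near the brass post at (525,450). The tripping force was mixed, so I'll confirm the stop with a gentle push.

Run:
```python
from h import *
p=np.array(manip.get_obs()["tcp_pos"])
manip.move_straight(p+ey*.004,speed=.015); manip.sleep(.3); st("back 4mm")
for s in (.003,.002,.001,0,-.001,-.002,-.003):
    g=manip.move_straight(p+ey*s,speed=.01,guard=4); o=st((s,g))
    if g: break
```

```text
back 4mm 18.12 [0.5472 0.0228 0.1063] f box [ 0.2 -0.3  2.5] w 0.254 ff 20.7
(0.003, False) 18.37 [0.5471 0.0219 0.1063] f box [0.3 2.6 1.7] w 0.253 ff 20.7
(0.002, False) 18.62 [0.5469 0.0207 0.1063] f box [0.6 2.  1. ] w 0.254 ff 20.7
(0.001, False) 18.87 [0.5467 0.0196 0.1063] f box [0.9 1.2 1. ] w 0.253 ff 20.6
(0, False) 19.12 [0.5465 0.0188 0.1063] f box [0.5 1.7 1. ] w 0.255 ff 20.6
(-0.001, False) 19.37 [0.5465 0.0187 0.1063] f box [ 0.8  5.2 -0.1] w 0.248 ff 20.6
(-0.002, False) 19.62 [0.5465 0.0186 0.1063] f box [2.6 8.4 0.4] w 0.254 ff 20.6
(-0.003, False) 19.87 [0.5465 0.0185 0.1063] f box [ 2.  10.7 -0.5] w 0.255 ff 20.6
```

The stop is confirmed: the TCP is held at y≈0.0187 while the force rises to 10.7 N. I'll back off 1.5 mm to the notch middle and lower with guarded steps.

Run:
```python
from h import *
p=np.array([.5466,.0188,.1063]); t=p+ey*.0016
for _ in range(3):
    c=t if _==0 else c+ey*((t-np.array(o["tcp_pos"]))@ey)
    manip.move_straight(c,speed=.01); manip.sleep(.15); o=st("mid"); print("off stop",((np.array(o["tcp_pos"])-p)@ey).round(4))
f=lambda a: ex*.066*(1-np.cos(a))+np.array([0,0,.066*np.sin(a)])
q=c.copy(); q[2]=.062+.066*np.sin(.74); q0=q-f(.74); np.save("q0.npy",q0)
for a in np.arange(.66,.29,-.06):
    g=manip.move_straight(q0+f(a),speed=.02,guard=3); o=st((round(a,2),g)); e=np.array(o["tcp_pos"])-q0-f(a); print("err",(e@ey).round(4),e[2].round(4))
    if g: break
```

```text
mid 20.63 [0.5468 0.0201 0.1063] f box [-0.2 -1.8  1.4] w 0.253 ff 20.8
off stop 0.0013
mid 21.03 [0.5469 0.0206 0.1063] f box [-0.7 -1.4  1.9] w 0.255 ff 20.8
off stop 0.0019
mid 21.43 [0.5469 0.0206 0.1063] f box [-0.4 -0.5  1.7] w 0.248 ff 20.8
off stop 0.0018
(np.float64(0.66), False) 21.84 [0.5436 0.0211 0.1023] f box [1.  2.  1.8] w 0.25 ff 20.9
err 0.0002 -0.0001
(np.float64(0.6), False) 22.19 [0.541  0.0215 0.099 ] f box [1.  1.7 0.1] w 0.249 ff 20.9
err 0.0001 -0.0003
(np.float64(0.54), False) 22.54 [0.5389 0.0218 0.0957] f box [1.3 1.2 1. ] w 0.255 ff 21.0
err 0.0 -0.0003
(np.float64(0.48), True) 22.75 [0.5379 0.022  0.0939] f box [-0.4 -1.   0.8] w 0.248 ff 21.2
err 0.0 0.0014
```

Run:
```python
from h import *
q0=np.load("q0.npy")
f=lambda a: ex*.066*(1-np.cos(a))+np.array([0,0,.066*np.sin(a)])
n=0
for a in np.arange(.48,.05,-.06):
    g=manip.move_straight(q0+f(a),speed=.02,guard=4); o=st((round(a,2),g)); n+=g
    if abs(o["wrist_force"][2])>4 or n>1: print("STOP");break
```

```text
(np.float64(0.48), False) 23.01 [0.5371 0.0221 0.0924] f box [0.6 0.6 0.8] w 0.252 ff 21.2
(np.float64(0.42), False) 23.36 [0.5354 0.0224 0.0887] f box [-0.8 -0.2  0.9] w 0.253 ff 21.2
(np.float64(0.36), False) 23.71 [0.5339 0.0226 0.085 ] f box [-0.5  0.5  1.2] w 0.255 ff 21.3
(np.float64(0.3), False) 24.06 [0.5327 0.0228 0.0813] f box [0.6 0.6 1. ] w 0.247 ff 21.3
(np.float64(0.24), False) 24.41 [0.5317 0.023  0.0775] f box [ 0.6 -0.6  1.8] w 0.25 ff 21.4
(np.float64(0.18), False) 24.76 [0.5308 0.0231 0.0736] f box [-0.3  0.7 -0. ] w 0.252 ff 21.4
(np.float64(0.12), False) 25.11 [0.5303 0.0233 0.0697] f box [-0.5  0.3  0.7] w 0.251 ff 21.4
(np.float64(0.06), False) 25.46 [0.5299 0.0233 0.0658] f box [-0.4 -0.3  0.1] w 0.251 ff 21.5
```

Run:
```python
from h import *
q0=np.load("q0.npy")
print(manip.move_straight(q0+[0,0,.0005],speed=.01,guard=3)); st("down")
manip.set_gripper(.32); st(); manip.set_gripper(.5); st("open")
manip.move_straight(q0+[0,0,.13],speed=.08,guard=3); st("up")
im,d=manip.camera("scene")
x=cv2.resize(im[140:200,290:370],(800,600),interpolation=cv2.INTER_NEAREST);cv2.imwrite("pics/s6.png",x[:,:,::-1])
P=cloud("scene",d); i=im.astype(int)
m=(i[...,0]>110)&(i[...,1]<80)&(i[...,2]<80)&(P[...,2]>.09)&(P[...,2]<.2)&(abs(P[...,0]-.53)<.05)
print(m.sum(),P[m].mean(0).round(4))
```

```text
True
down 25.8 [0.5299 0.0233 0.0633] f box [-1.2  0.4  4.6] w 0.251 ff 21.9
 26.03 [0.529  0.0235 0.0623] f box [ 0.3 -0.7 -0.5] w 0.319 ff 0.0
open 26.33 [0.5294 0.0235 0.0627] f box [-0.3 -0.2 -0.3] w 0.499 ff 0.0
up 28.1 [0.5295 0.0234 0.1914] f box [ 0.2  0.6 -0.3] w 0.502 ff 0.0
41 [0.5238 0.0181 0.115 ]
```

View pics/s6.png

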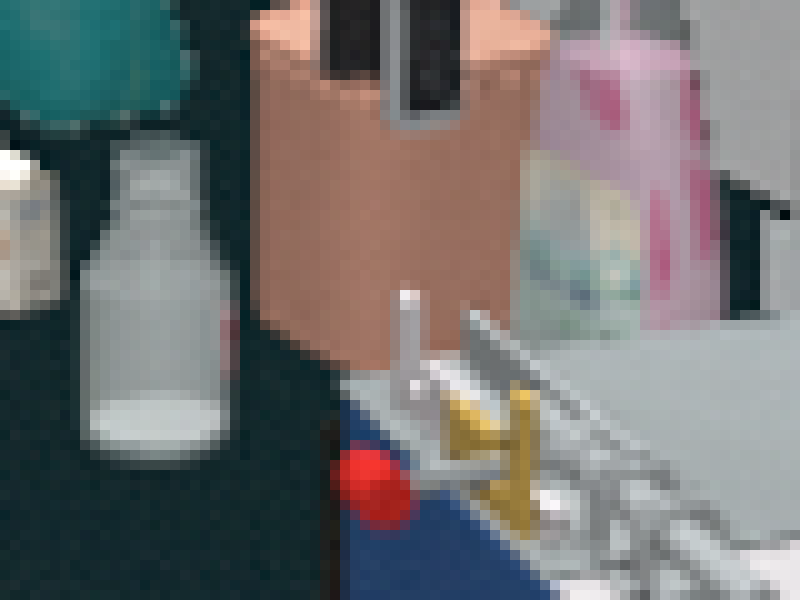

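The knob is down at crop (375,487), with z≈0.115, the same reading as at the start. The stem lies in the brass notch at (490,460), and the gripper is well clear above.

```bash
python3 -c "
from workcell import manip
manip.sleep(.3); print(manip.close_job())"
```

```text
the job is handed in; nothing more can be done
None
```

The bolt is shot about 78 mm to the felt stop, the handle lies down in the catch notch and is released, and the job is handed in; the result was not reported back to me.

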